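Sort pivot pins by length onto the sloped pin rack

ROBOT

A 6-joint arm with a two-finger parallel gripper is mounted at the origin on the work surface. World frame = base frame: x ahead of the robot, y to its left, z up, the work surface at z = 0. Lengths are in m, angles in rad, forces in N, time in s.
With the tool pointing down it reaches from about 0.25 to 0.775 m from the base axis. Payload 4 kg.
Tool frame: the origin (TCP) lies at the very end of the fingers, on their centre line; the grasp point (between the pads) lies 19 mm behind it (robot.hold_point_z is the distance from the TCP to the grasp point, in m); z points along the fingers, y is the line along which they close (so a half turn about z gives the same grasp; the last joint's range is limited). The gripper opens to 94 mm and grips with 3 to 60 N. Pads are 16 mm wide; open, the fingers measure 119 mm over their backs; the gripper's body (75 mm by 177 mm) begins 78 mm behind the grasp point.
Start: joints at [1.095, 0.087, 1.371, -0, 1.684, -0.103], TCP at [0.2, 0.512, 0.206] pointing down, gripper open.
Joint ranges: [-3.1, 3.1], [-0.76, 2.03], [0.27, 2.55], [-1.08, 4.22], [0.17, 2.65], [-2.57, 2.57]. Speed limits (rad/s): [2.79, 2.79, 3.14, 3.14, 3.14, 3.14].

INTERFACE

Orientations are given as [roll, pitch, yaw] about the fixed x, y, z axes, in that order (R = Rz(yaw) Ry(pitch) Rx(roll)).
In Python, from bench import robot gives the robot as it stands.
- The arm moves only by the tool carry_out, never from a script. Its argument "steps" is a list of rows, each a list of 3 entries, a list of its own where there are three numbers: the shift along the tool's x, y, z in m, then the turn about the tool's z in units of 10 degrees (1.0 is 10 degrees), then the closure, from -1 (fully open) to 1 (shut). In form: [[[tx, ty, tz], roll, jaw], ...]. A call has 1 to 10 rows; each row is the pose to reach, as a shift and turn from the pose commanded when the call began, along the tool's axes at that moment; what a row does not reach only later rows make up. A row lasts 1/8 s, in which the tool goes at most 62.5 mm and 10.7 degrees, less where a joint would pass 70% of its speed; a pose out of reach is approached as far as the arm can. A call with a gripper value outside its range is refused whole. The fingers move at their own pace and stop on an object; the grip force is fixed at half the most. Time passes only in rows, so rows that repeat a pose let the fingers close. It gives the time, the measured TCP pose, the force, the opening and the grip force at its end, in the units of the state.
- robot.get_obs(): the state, without advancing time (a new reading comes with each control period).
- robot.snapshot(name): name is "scene" or "top" or "wrist"; returns a dict with "image" (384x512x3 uint8, red, green, blue), "z_map" (384x512 float32, m along the optical axis (not along the pixel's ray), 0 where there is no reading), "mtx" (3x3 intrinsics, pixels), "R" (3x3) and "t" (3): a world point X has camera coordinates R X + t. Camera axes: x right, y down, z forward; pixel columns grow to the right and rows downward; lengths in m; the calibration is good to about 2 mm. The wrist camera is an equidistant fisheye: a pixel r from the principal point sees the ray r / f radians off the axis. A picture is of the moment at which its call begins.
- robot.close_job(): hands the job in; it is judged then, once.
The state is a dict: "time": time; "joint_positions": joint angles; "qvel": joint speeds; "joint_torque": joint torques, N m; "tool_pos": TCP position; "ee_rot": TCP orientation; "wrist_force": force on the tool from outside, world axes, zero at the start; "wrist_torque": the same for the moment, N m; "width": finger opening in m; "finger_force": force on a finger pad.
Only numpy, scipy, OpenCV 4.12 (cv2) and the standard library are available. Lean on these libraries where they do the work, as an engineer would, in place of code of your own. Each camera call takes 0.05 s, during which the arm holds its last target. There are 200 camera calls.

TASK

Put all the loose pivot pins away: lay each one in a free pair of notches in the row of the sloped rack that fits its length (short, medium or long), level across both rails and with its head just outside the yellow rail, and move any pin that someone has left in the wrong row. A pin marked with red paint is a reject: it goes in the red bin instead. Leave the other things on the bench where they are.

Things in the scene. Friction and masses are not known exactly. Their poses are not given: they have to be found in the camera images.
- pin_s1: Short steel pivot pin, 80 mm long, 0.35 kg: round shank 25 mm across, 72 mm long, and a flat head (plate 44 mm in x, 8 mm in y, 25 mm in z) at its +y end. Origin on the axis at half the overall length; y runs along the pin to the head. On the bench its axis is 12.5 mm up; it does not roll. May be absent. Starts on the bench.
- pin_s2: Short steel pivot pin, 80 mm long, 0.35 kg: round shank 25 mm across, 72 mm long, and a flat head (plate 44 mm in x, 8 mm in y, 25 mm in z) at its +y end. Origin on the axis at half the overall length; y runs along the pin to the head. On the bench its axis is 12.5 mm up; it does not roll. May be absent. Starts on the bench.
- pin_m1: Medium steel pivot pin, 110 mm long, 0.46 kg: round shank 25 mm across, 102 mm long, and a flat head (plate 44 mm in x, 8 mm in y, 25 mm in z) at its +y end. Origin on the axis at half the overall length; y runs along the pin to the head. On the bench its axis is 12.5 mm up; it does not roll. May be absent. Starts on the bench.
- pin_l1: Long steel pivot pin, 140 mm long, 0.58 kg: round shank 25 mm across, 132 mm long, and a flat head (plate 44 mm in x, 8 mm in y, 25 mm in z) at its +y end. Origin on the axis at half the overall length; y runs along the pin to the head. On the bench its axis is 12.5 mm up; it does not roll. May be absent. Starts on the bench.
- pin_m3: Medium steel pivot pin, 110 mm long, 0.46 kg: round shank 25 mm across, 102 mm long, and a flat head (plate 44 mm in x, 8 mm in y, 25 mm in z) at its +y end. Origin on the axis at half the overall length; y runs along the pin to the head. On the bench its axis is 12.5 mm up; it does not roll. May be absent. Starts on the bench.
- pin_red: Medium steel pivot pin, 110 mm long, 0.46 kg: round shank 25 mm across, 102 mm long, and a flat head (plate 44 mm in x, 8 mm in y, 25 mm in z) at its +y end. Origin on the axis at half the overall length; y runs along the pin to the head. On the bench its axis is 12.5 mm up; it does not roll. May be absent. Rejected: its plate and two bands on its shank are painted red. Starts on the bench.
- pin_s0: Short steel pivot pin, 80 mm long, 0.35 kg: round shank 25 mm across, 72 mm long, and a flat head (plate 44 mm in x, 8 mm in y, 25 mm in z) at its +y end. Origin on the axis at half the overall length; y runs along the pin to the head. On the bench its axis is 12.5 mm up; it does not roll. May be absent. If present it starts correctly seated in the short row.
- pin_m2: Medium steel pivot pin, 110 mm long, 0.46 kg: round shank 25 mm across, 102 mm long, and a flat head (plate 44 mm in x, 8 mm in y, 25 mm in z) at its +y end. Origin on the axis at half the overall length; y runs along the pin to the head. On the bench its axis is 12.5 mm up; it does not roll. May be absent. If present it starts in the WRONG row: it lies across the short row's rails.
- pin_l0: Long steel pivot pin, 140 mm long, 0.58 kg: round shank 25 mm across, 132 mm long, and a flat head (plate 44 mm in x, 8 mm in y, 25 mm in z) at its +y end. Origin on the axis at half the overall length; y runs along the pin to the head. On the bench its axis is 12.5 mm up; it does not roll. May be absent. If present it starts correctly seated in the long row.
- pin_l2: Long steel pivot pin, 140 mm long, 0.58 kg: round shank 25 mm across, 132 mm long, and a flat head (plate 44 mm in x, 8 mm in y, 25 mm in z) at its +y end. Origin on the axis at half the overall length; y runs along the pin to the head. On the bench its axis is 12.5 mm up; it does not roll. May be absent. If present it starts in the WRONG row: it lies across the medium row's rails.
- rack: Fixed rack, 400 mm along y, 200 along x; its aluminium deck rises 12 degrees to +x, 60 mm up in the middle. Three rows side by side: long (y = +119 mm), medium (-30), short (-149). A row is two 6 mm rails along x, yellow (+y) and black (-y), 26 mm above the deck, each with three V notches 68 mm apart. Pins lie along y. Origin on the bench under the middle; turned up to 0.1 rad.
- row_l (a point): Where a long pin's origin rests in the middle notch pair of the long row, 89 mm up. Next pairs: 66.5 mm to the rack's -x and 14.1 mm lower; 66.5 mm to +x and 14.1 mm higher. 90-degree notches, 14 mm deep, 28 mm wide. Up to 8 mm off along y still lies on both rails with the head (+y) outside the yellow one. Rails 102 mm apart inside; 24 mm between pins of neighbouring rows.
- row_m (a point): Where a medium pin's origin rests in the middle notch pair of the medium row, 89 mm up. Next pairs: 66.5 mm to the rack's -x and 14.1 mm lower; 66.5 mm to +x and 14.1 mm higher. 90-degree notches, 14 mm deep, 28 mm wide. Up to 8 mm off along y still lies on both rails with the head (+y) outside the yellow one. Rails 72 mm apart inside; 24 mm between pins of neighbouring rows.
- row_s (a point): Where a short pin's origin rests in the middle notch pair of the short row, 89 mm up. Next pairs: 66.5 mm to the rack's -x and 14.1 mm lower; 66.5 mm to +x and 14.1 mm higher. 90-degree notches, 14 mm deep, 28 mm wide. Up to 8 mm off along y still lies on both rails with the head (+y) outside the yellow one. Rails 42 mm apart inside; 24 mm between pins of neighbouring rows.
- qbin: Fixed red plastic stacking bin for rejects, 200 mm along its x, 130 mm along its y, walls and floor 4 mm, walls 60 mm high (36 mm over the quarter nearest the robot). Origin at the centre of its underside.
- bush: Bystander: bronze bush, 50 mm across, 45 mm tall, standing. Origin under its centre.
- tape: Bystander: roll of brown tape, 100 mm across, 48 mm tall, lying flat. Origin under its centre.
- carton: Bystander: small cardboard carton 80 x 110 x 70 mm. Origin under its centre.
- scanner: Bystander: yellow and black hand scanner, 170 mm long, 30 mm tall, lying flat. Origin on its underside.
- calliper: Bystander: digital calliper, 200 mm long, 14 mm tall, lying flat. Origin on its underside.
- spray: Bystander: spray can, 52 mm across, 170 mm tall, standing. Origin under its centre.

How it is judged:
At the end, for the whole second after the job is handed in: Each plain pin present rests in a notch pair of its own row (origin within 13 mm along and 6 mm across of its seat, 0.08 rad of the rack's y, head outside the yellow rail). The red pin, if present, rests in the red bin (its middle inside the walls, below 40 mm). All at rest (y of pin_s1 in the frame of rack between -0.162 and -0.136 m and ((x of pin_s1 in the frame of rack between -0.0787 and -0.0667 m and z of pin_s1 in the frame of rack between 0.0689 and 0.0809 m) or (x of pin_s1 in the frame of rack between -0.0122 and -0.0002 m and z of pin_s1 in the frame of rack between 0.0831 and 0.0951 m) or (x of pin_s1 in the frame of rack between 0.0543 and 0.0663 m and z of pin_s1 in the frame of rack between 0.0972 and 0.1092 m)) and angle between the y axis of each of pin_s1, pin_s2, pin_m1, pin_l1, pin_m3, pin_s0, pin_m2, pin_l0, pin_l2 and the y axis of rack, either way round below 0.08 rad and y of rack in the frame of pin_s1 above 0 m and linear speed of each of pin_s1, pin_s2, pin_m1, pin_l1, pin_m3, pin_s0, pin_m2, pin_l0, pin_l2, pin_red below 0.02 m/s and y of pin_s2 in the frame of rack between -0.162 and -0.136 m and ((x of pin_s2 in the frame of rack between -0.0787 and -0.0667 m and z of pin_s2 in the frame of rack between 0.0689 and 0.0809 m) or (x of pin_s2 in the frame of rack between -0.0122 and -0.0002 m and z of pin_s2 in the frame of rack between 0.0831 and 0.0951 m) or (x of pin_s2 in the frame of rack between 0.0543 and 0.0663 m and z of pin_s2 in the frame of rack between 0.0972 and 0.1092 m)) and y of rack in the frame of pin_s2 above 0 m and y of pin_m1 in the frame of rack between -0.043 and -0.017 m and ((x of pin_m1 in the frame of rack between -0.0787 and -0.0667 m and z of pin_m1 in the frame of rack between 0.0689 and 0.0809 m) or (x of pin_m1 in the frame of rack between -0.0122 and -0.0002 m and z of pin_m1 in the frame of rack between 0.0831 and 0.0951 m) or (x of pin_m1 in the frame of rack between 0.0543 and 0.0663 m and z of pin_m1 in the frame of rack between 0.0972 and 0.1092 m)) and y of rack in the frame of pin_m1 above 0 m and y of pin_l1 in the frame of rack between 0.106 and 0.132 m and ((x of pin_l1 in the frame of rack between -0.0787 and -0.0667 m and z of pin_l1 in the frame of rack between 0.0689 and 0.0809 m) or (x of pin_l1 in the frame of rack between -0.0122 and -0.0002 m and z of pin_l1 in the frame of rack between 0.0831 and 0.0951 m) or (x of pin_l1 in the frame of rack between 0.0543 and 0.0663 m and z of pin_l1 in the frame of rack between 0.0972 and 0.1092 m)) and y of rack in the frame of pin_l1 below 0 m and y of pin_m3 in the frame of rack between -0.043 and -0.017 m and ((x of pin_m3 in the frame of rack between -0.0787 and -0.0667 m and z of pin_m3 in the frame of rack between 0.0689 and 0.0809 m) or (x of pin_m3 in the frame of rack between -0.0122 and -0.0002 m and z of pin_m3 in the frame of rack between 0.0831 and 0.0951 m) or (x of pin_m3 in the frame of rack between 0.0543 and 0.0663 m and z of pin_m3 in the frame of rack between 0.0972 and 0.1092 m)) and y of rack in the frame of pin_m3 above 0 m and y of pin_s0 in the frame of rack between -0.162 and -0.136 m and ((x of pin_s0 in the frame of rack between -0.0787 and -0.0667 m and z of pin_s0 in the frame of rack between 0.0689 and 0.0809 m) or (x of pin_s0 in the frame of rack between -0.0122 and -0.0002 m and z of pin_s0 in the frame of rack between 0.0831 and 0.0951 m) or (x of pin_s0 in the frame of rack between 0.0543 and 0.0663 m and z of pin_s0 in the frame of rack between 0.0972 and 0.1092 m)) and y of rack in the frame of pin_s0 above 0 m and y of pin_m2 in the frame of rack between -0.043 and -0.017 m and ((x of pin_m2 in the frame of rack between -0.0787 and -0.0667 m and z of pin_m2 in the frame of rack between 0.0689 and 0.0809 m) or (x of pin_m2 in the frame of rack between -0.0122 and -0.0002 m and z of pin_m2 in the frame of rack between 0.0831 and 0.0951 m) or (x of pin_m2 in the frame of rack between 0.0543 and 0.0663 m and z of pin_m2 in the frame of rack between 0.0972 and 0.1092 m)) and y of rack in the frame of pin_m2 above 0 m and y of pin_l0 in the frame of rack between 0.106 and 0.132 m and ((x of pin_l0 in the frame of rack between -0.0787 and -0.0667 m and z of pin_l0 in the frame of rack between 0.0689 and 0.0809 m) or (x of pin_l0 in the frame of rack between -0.0122 and -0.0002 m and z of pin_l0 in the frame of rack between 0.0831 and 0.0951 m) or (x of pin_l0 in the frame of rack between 0.0543 and 0.0663 m and z of pin_l0 in the frame of rack between 0.0972 and 0.1092 m)) and y of rack in the frame of pin_l0 below 0 m and y of pin_l2 in the frame of rack between 0.106 and 0.132 m and ((x of pin_l2 in the frame of rack between -0.0787 and -0.0667 m and z of pin_l2 in the frame of rack between 0.0689 and 0.0809 m) or (x of pin_l2 in the frame of rack between -0.0122 and -0.0002 m and z of pin_l2 in the frame of rack between 0.0831 and 0.0951 m) or (x of pin_l2 in the frame of rack between 0.0543 and 0.0663 m and z of pin_l2 in the frame of rack between 0.0972 and 0.1092 m)) and y of rack in the frame of pin_l2 below 0 m and x of pin_red in the frame of qbin between -0.09 and 0.09 m and y of pin_red in the frame of qbin between -0.055 and 0.055 m and height (world z) of pin_red below 0.04 m); the robot touches nothing.
It fails at once if a bystander (bush, tape roll, carton, scanner, calliper or spray can) was pushed more than 4 cm from its place (distance of any of bush, tape, carton, scanner, calliper, spray from where it was at the start of the episode above 0.04 m).
Of pin_s1, pin_s2, pin_m1, pin_m2, pin_m3, pin_l1, pin_l2, pin_red only 6 to 8 are there at a start; the rules pass over those that are not, and their reading is None.
Of pin_s0, pin_l0 only 1 to 2 are there at a start; the rules pass over those that are not, and their reading is None.
At some moment in a run one of pin_s1, pin_s2, pin_m1, pin_l1, pin_m3, pin_red may be knocked a few centimetres aside while the robot is not near it.
Once in a run the grip may slacken for a moment while it holds something.
It also fails if it takes over 210 s, if anything falls off the work surface, if the arm or the gripper's body presses on something with over 40 N, if the wrist force passes 120 N, or if a joint passes its speed limit or range.

## Working session

There is one attempt and no reset: what is moved stays moved. The work goes in short steps, Python scripts to look and compute and a tool call to move; the robot and the scene stay as the last step left them, time stands still between calls to the robot, and variables do not carry over. Pictures are saved under pics/ and viewed, at most 17 in all, crops included, and the job is handed in when it is done.

Besides the shell and the picture viewer there is one more tool, called after "Emit:" as name(argument=value, ...) on one line, values as JSON. carry_out: Moves the arm, as the interface text tells. Its arguments: {"type":"object","properties":{"steps":{"type":"array","items":{"type":"array"}}},"required":["steps"]}

```bash
ls; mkdir -p pics; cat > h.py <<'E'
import numpy as np, cv2
from bench import robot
def snap(n):
    s=robot.snapshot(n); return s
def save(s,name): cv2.imwrite('pics/'+name,cv2.cvtColor(s['image'],cv2.COLOR_RGB2BGR))
def cloud(s):
    z=s['z_map']; K=s['mtx']; v,u=np.mgrid[:z.shape[0],:z.shape[1]]
    c=np.stack([(u-K[0,2])/K[0,0]*z,(v-K[1,2])/K[1,1]*z,z],-1)
    P=(c-s['t'])@s['R']; P[z==0]=np.nan; return P
def proj(s,X):
    c=s['R']@np.array(X)+s['t']; p=s['mtx']@c; return p[:2]/p[2]
E
python3 - <<'E'
from h import *
o=robot.get_obs(); print({k:np.round(v,3) for k,v in o.items()})
for n in('scene','top'):
    s=snap(n); save(s,n+'0.png'); np.savez(n+'0.npz',**s); print(n,s['mtx'],-s['R'].T@s['t'])
    cv2.imwrite('pics/%s0b.png'%n,cv2.resize(cv2.cvtColor(s['image'],cv2.COLOR_RGB2BGR),(800,600),interpolation=cv2.INTER_CUBIC))
E
```

```text
pics
{'time': np.float64(0.0), 'joint_positions': array([ 1.095,  0.088,  1.372, -0.   ,  1.684, -0.103]), 'qvel': array([ 0.002,  0.   , -0.   ,  0.001, -0.002,  0.001]), 'joint_torque': array([ 2.0000e-03, -3.4017e+01, -3.0243e+01,  7.2000e-02,  3.3000e-02,
       -0.0000e+00]), 'tool_pos': array([0.2  , 0.512, 0.204]), 'ee_rot': array([-3.139, -0.   ,  2.769]), 'wrist_force': array([-0.438,  0.469,  0.288]), 'wrist_torque': array([-0.01 , -0.017, -0.052]), 'finger_force': np.float64(0.0), 'width': np.float64(0.094)}
scene [[489.29000437   0.         258.52190742]
 [  0.         489.29000437 194.91109894]
 [  0.           0.           1.        ]] [ 1.26713088 -0.03651524  1.21128927]
top [[433.60975169   0.         253.64906907]
 [  0.         433.60975169 193.28100079]
 [  0.           0.           1.        ]] [0.30466497 0.02331491 1.13680544]
```

View pics/top0b.png

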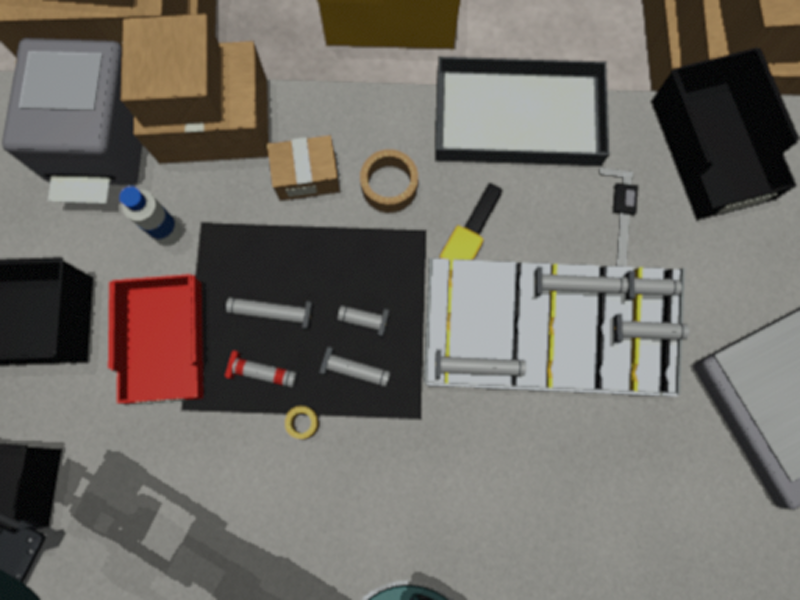

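View pics/scene0b.png

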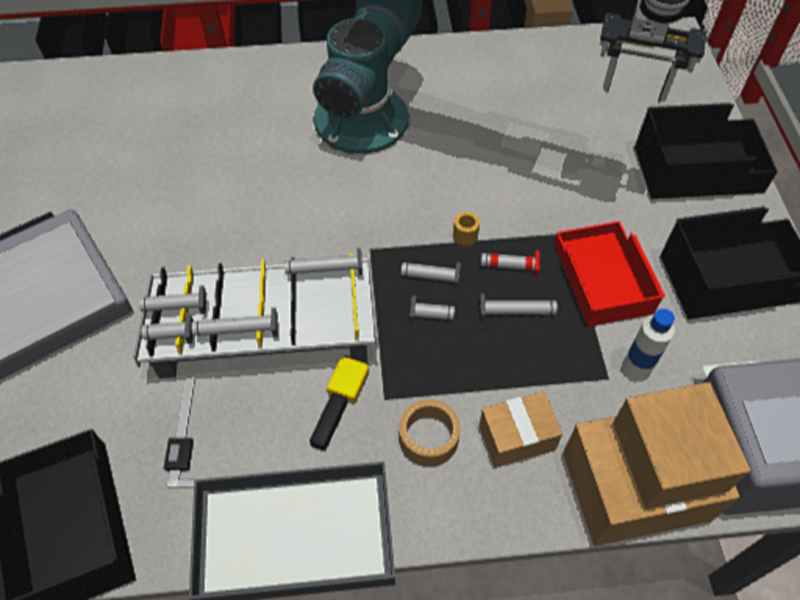

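The top view shows the rack on the right, with three free notches per row apart from these pins: l0 seated (437–523, 366), a long pin in the medium row (537–628, 283), s0 seated (630–680, 287) and a medium pin in the short row (617–685, 330). Four pins lie on the mat:
- long, head right (268, 310)
- short, head right (362, 319)
- red, head left (260, 370)
- medium, head left (355, 368)

The red bin is at (158, 338).

```bash
cat >> h.py <<'E'
def pinfit(P,img,box,zmin,zmax,big=None):
    """box: x0,x1,y0,y1 world. returns list of components (centre, dir to head, length, width)"""
    m=(P[...,0]>box[0])&(P[...,0]<box[1])&(P[...,1]>box[2])&(P[...,1]<box[3])&(P[...,2]>zmin)&(P[...,2]<zmax)
    n,l=cv2.connectedComponents(m.astype(np.uint8),connectivity=8); out=[]
    for i in range(1,n):
        Q=P[l==i]; 
        if len(Q)<60: continue
        X=Q[:,:2].astype(np.float32); c=X.mean(0); d=np.linalg.svd(X-c,full_matrices=False)[2][0]
        a=(X-c)@d; b=(X-c)@np.array([-d[1],d[0]])
        hi=np.ptp(b[a>a.max()-.012]); lo=np.ptp(b[a<a.min()+.012])
        if lo>hi: d=-d; a=-a; b=-b
        mid=(a.max()+a.min())/2; nrm=np.array([-d[1],d[0]]); sh=(a>a.min()+.01)&(a<a.max()-.02)
        bm=np.median(b[sh]) if sh.any() else 0
        r=img[l==i].astype(float); red=(r[:,0]>1.8*r[:,1]).mean()
        out.append((np.round(c+d*mid+nrm*bm,4),round(float(np.degrees(np.arctan2(d[1],d[0]))),1),round(float(np.ptp(a)),3),round(float(hi),3),round(float(lo),3),round(float(np.median(Q[:,2])),3),len(Q),round(red,2)))
    return out
E
python3 - <<'E'
from h import *
for n in('top','scene'):
    s=dict(np.load(n+'0.npz')); P=cloud(s); I=s['image']
    print(n)
    for o in pinfit(P,I,(.2,.6,-.06,.5),.010,.1): print(o)
    # rack
    m=(P[...,0]>.2)&(P[...,0]<.6)&(P[...,1]<-.02)&(P[...,1]>-.6)&(P[...,2]>.03)&(P[...,2]<.13)
    nn,l,st,ce=cv2.connectedComponentsWithStats(m.astype(np.uint8)); i=1+np.argmax(st[1:,4]); Q=P[l==i]
    r=cv2.minAreaRect(Q[:,:2].astype(np.float32)); print('rack',r,cv2.boxPoints(r))
    f=I.astype(float); yel=(l==i)&(f[...,0]>1.6*f[...,2])&(f[...,1]>1.3*f[...,2])
    k,l2,s2,_=cv2.connectedComponentsWithStats(yel.astype(np.uint8))
    Y=P[yel]; 
    print('yellow',len(Y)); h,e=np.histogram(Y[:,1],40); print([(round(e[j],3),h[j]) for j in range(40) if h[j]])
E
```

```text
top
(array([ 0.5073, -0.0356], dtype=float32), -180.0, 0.185, 0.048, 0.046, 0.067, 1453, np.float64(0.0))
(array([0.477 , 0.4626], dtype=float32), 174.0, 0.223, 0.061, 0.06, 0.037, 1516, np.float64(0.94))
(array([0.531 , 0.2556], dtype=float32), -95.8, 0.144, 0.044, 0.026, 0.023, 537, np.float64(0.0))
(array([0.523 , 0.0951], dtype=float32), -101.9, 0.081, 0.044, 0.024, 0.024, 317, np.float64(0.0))
(array([0.4368, 0.1026], dtype=float32), 75.6, 0.111, 0.044, 0.025, 0.024, 442, np.float64(0.0))
(array([0.4275, 0.2573], dtype=float32), 78.7, 0.111, 0.044, 0.024, 0.024, 457, np.float64(0.35))
(array([0.3377, 0.1852], dtype=float32), -101.7, 0.05, 0.041, 0.041, 0.045, 247, np.float64(0.0))
rack ((0.5061432123184204, -0.2204834669828415), (0.40101537108421326, 0.18835362792015076), 89.85061645507812) [[ 0.41144395 -0.42074493]
 [ 0.5997969  -0.421236  ]
 [ 0.6008425  -0.02022201]
 [ 0.41248953 -0.01973093]]
yellow 525
[(np.float64(-0.356), np.int64(1)), (np.float64(-0.348), np.int64(205)), (np.float64(-0.34), np.int64(17)), (np.float64(-0.309), np.int64(2)), (np.float64(-0.215), np.int64(
[... 520 characters left out ...]
76.3, 0.11, 0.044, 0.023, 0.022, 313, np.float64(0.0))
(array([0.5311, 0.0917], dtype=float32), -101.7, 0.079, 0.044, 0.023, 0.023, 252, np.float64(0.0))
(array([0.5381, 0.2512], dtype=float32), -96.1, 0.14, 0.047, 0.024, 0.022, 440, np.float64(0.0))
rack ((0.5042703747749329, -0.22111022472381592), (0.40219125151634216, 0.19138170778751373), 89.93016815185547) [[ 0.4083345  -0.42208907]
 [ 0.59971607 -0.42232233]
 [ 0.60020626 -0.02013138]
 [ 0.40882468 -0.01989812]]
yellow 345
[(np.float64(-0.357), np.int64(4)), (np.float64(-0.349), np.int64(120)), (np.float64(-0.341), np.int64(2)), (np.float64(-0.216), np.int64(101)), (np.float64(-0.209), np.int64(22)), (np.float64(-0.052), np.int64(96))]
```

```bash
python3 - <<'E'
from h import *
for n in('top','scene'):
    s=dict(np.load(n+'0.npz')); P=cloud(s); I=s['image']
    m=(P[...,0]>.36)&(P[...,0]<.75)&(P[...,1]<-.005)&(P[...,1]>-.6)&(P[...,2]>.03)&(P[...,2]<.15)
    nn,l,st,ce=cv2.connectedComponentsWithStats(m.astype(np.uint8)); i=1+np.argmax(st[1:,4]); Q=P[l==i]
    r=cv2.minAreaRect(Q[:,:2].astype(np.float32)); print(n,'rack',np.round(r[0],4),np.round(r[1],4),r[2]); print(cv2.boxPoints(r).round(3).tolist())
    f=I.astype(float); yel=(l==i)&(f[...,0]>1.6*f[...,2])&(f[...,1]>1.3*f[...,2])
    Y=P[yel]
    for a,b in((-.37,-.33),(-.23,-.19),(-.07,-.03)):
        q=Y[(Y[:,1]>a)&(Y[:,1]<b)]; print('rail dy/dx',np.polyfit(q[:,0]-.5,q[:,1],1),len(q))
    c=np.array(r[0]); 
    # height above deck plane z=.06+tan12*(x-cx)
    H=P[...,2]-.06-np.tan(np.radians(12))*(P[...,0]-c[0])
    Z=P.copy(); Z[...,2]=np.where(l==i,H,np.nan)
    print('deck med',np.nanpercentile(Z[...,2],[5,25,50]))
    for o in pinfit(Z,I,(.36,.75,-.5,0),.0325,.09): print(o)
E
```

```text
top rack [ 0.5511 -0.2168] [0.4093 0.2765] 89.5481185913086
[[0.41100001335144043, -0.41999998688697815], [0.6880000233650208, -0.4230000078678131], [0.6909999847412109, -0.013000000268220901], [0.414000004529953, -0.010999999940395355]]
rail dy/dx [-0.00687053 -0.3422916 ] 233
rail dy/dx [-0.0058534  -0.20846356] 201
rail dy/dx [-0.06680853 -0.04557005] 217
deck med [0.0046119  0.0072212  0.00933368]
(array([ 0.5547, -0.3002], dtype=float32), -107.1, 0.255, 0.071, 0.039, 0.048, 1886, np.float64(0.0))
(array([ 0.4424, -0.0966], dtype=float32), -88.0, 0.141, 0.042, 0.066, 0.048, 727, np.float64(0.0))
scene rack [ 0.5146 -0.218 ] [0.4089 0.21  ] 89.42781829833984
[[0.40799999237060547, -0.42100000381469727], [0.6179999709129333, -0.42399999499320984], [0.621999979019165, -0.014999999664723873], [0.41200000047683716, -0.013000000268220901]]
rail dy/dx [-0.00643135 -0.34452455] 148
rail dy/dx [-0.00744267 -0.210841  ] 143
rail dy/dx [-0.00507468 -0.04779527] 111
deck med [-0.00424377 -0.0008375   0.00138479]
(array([ 0.4481, -0.0981], dtype=float32), 90.3, 0.14, 0.023, 0.044, 0.04, 355, np.float64(0.0))
(array([ 0.5125, -0.3622], dtype=float32), 91.6, 0.112, 0.023, 0.045, 0.041, 335, np.float64(0.0))
(array([ 0.5794, -0.2922], dtype=float32), 89.9, 0.222, 0.022, 0.045, 0.041, 709, np.float64(0.0))
```

```bash
cat >> h.py <<'E'
def plan(*W):
    """waypoints x,y,z,yaw_deg -> shift in present tool axes, turn units"""
    from scipy.spatial.transform import Rotation as Ro
    o=robot.get_obs(); R=Ro.from_euler('xyz',o['ee_rot']).as_matrix(); yaw=np.degrees(o['ee_rot'][2])
    R=np.array([[R[0,0],-R[1,0]*-1*-1*-1,0],[R[1,0],-R[0,0],0],[0,0,-1]]) if 1 else R
    print('t',round(float(o['time']),2),'pos',o['tool_pos'].round(4),'yaw',yaw.round(1),'q',o['joint_positions'].round(2),'w',round(float(o['width']),4))
    for w in W:
        d=R.T@(np.array(w[:3])-o['tool_pos']); t=-(w[3]-yaw)/10
        q1=np.arctan2(w[1],w[0]); print(w,'shift',d.round(4),'turn',round(t,2),'(alt',round(t-36,1),round(t+36,1),') rows',np.ceil(np.linalg.norm(d)/.0625),'q6',round(float(q1-np.radians(w[3])+np.pi/2),2))
E
python3 - <<'E'
from h import *
from scipy.spatial.transform import Rotation as Ro
o=robot.get_obs(); print(Ro.from_euler('xyz',o['ee_rot']).as_matrix().round(3))
plan((.430,.257,.12,78.7),(.430,.257,.004,78.7))
s=dict(np.load('top0.npz')); P=cloud(s); f=s['image'].astype(float)
m=(f[...,0]>1.8*f[...,1])&(P[...,1]>.3)&(P[...,2]>.025)&(P[...,0]>.3)&(P[...,0]<.65)
print(cv2.minAreaRect(P[m][:,:2].astype(np.float32)))
E
```

```text
[[-0.931  0.364 -0.001]
 [ 0.364  0.931 -0.002]
 [ 0.    -0.002 -1.   ]]
t 0.1 pos [0.2001 0.5118 0.2044] yaw 158.6 q [ 1.09  0.09  1.37 -0.    1.68 -0.1 ] w 0.0941
(0.43, 0.257, 0.12, 78.7) shift [-0.3069 -0.1536  0.0844] turn 7.99 (alt -28.0 44.0 ) rows 6.0 q6 0.74
(0.43, 0.257, 0.004, 78.7) shift [-0.3069 -0.1536  0.2004] turn 7.99 (alt -28.0 44.0 ) rows 7.0 q6 0.74
((0.4735836088657379, 0.4795926809310913), (0.20864999294281006, 0.3554447889328003), 1.3074426651000977)
```

Emit:
carry_out(steps=[[[-0.307,-0.154,0.084],8,-0.3],[[-0.307,-0.154,0.084],8,-0.3],[[-0.307,-0.154,0.084],8,-0.3],[[-0.307,-0.154,0.084],8,-0.3],[[-0.307,-0.154,0.084],8,-0.3],[[-0.307,-0.154,0.084],8,-0.3],[[-0.307,-0.154,0.084],8,-0.3],[[-0.307,-0.154,0.084],8,-0.3],[[-0.307,-0.154,0.084],8,-0.3]])

```text
time: 1.23
tool_pos: [0.4299, 0.2567, 0.1209]
ee_rot: [-3.141, 0.001, 1.373]
wrist_force: [-0.4, -0.8, -0.7]
width: 0.0611
finger_force: 0.0
```

```bash
python3 - <<'E'
from h import *
plan((.430,.257,.004,78.7))
s=dict(np.load('top0.npz')); P=cloud(s)
f=s['image'].astype(float)
m=(f[...,0]>1.8*f[...,1])&(P[...,1]>.335)&(P[...,1]<.54)&(P[...,2]>.025)&(P[...,2]<.08)&(P[...,0]>.3)&(P[...,0]<.65)
n,l,st,ce=cv2.connectedComponentsWithStats(m.astype(np.uint8)); i=1+np.argmax(st[1:,4]); print(st[i],cv2.minAreaRect(P[l==i][:,:2].astype(np.float32)))
w=snap('wrist'); save(w,'w1.png'); print(w['mtx'])
E
```

```text
t 1.23 pos [0.4299 0.2567 0.1209] yaw 78.7 q [0.42 0.01 1.62 0.   1.51 0.62] w 0.0611
(0.43, 0.257, 0.004, 78.7) shift [ 0.0003 -0.      0.1169] turn -0.0 (alt -36.0 36.0 ) rows 2.0 q6 0.74
[  69  176   59   82 1236] ((0.47390758991241455, 0.4305324852466583), (0.20106588304042816, 0.14058585464954376), 5.999415397644043)
[[297.31863964   0.         252.34451147]
 [  0.         297.31863964 192.11277772]
 [  0.           0.           1.        ]]
```

View pics/w1.png

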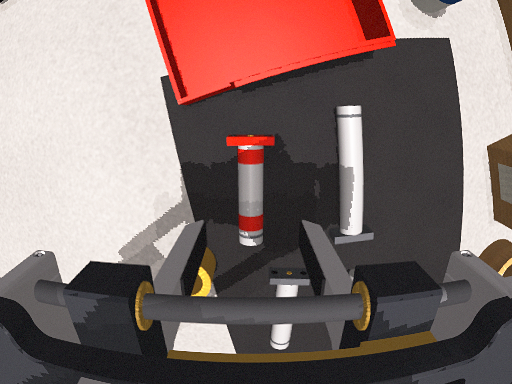

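The wrist view shows the red pin centred between the fingers (col 250), head at row 141. The other pins are where I measured them.

Emit:
carry_out(steps=[[[0,0,0.06],0,-0.3],[[0,0,0.117],0,-0.3],[[0,0,0.117],0,-0.3],[[0,0,0.117],0,1],[[0,0,0.117],0,1],[[0,0,0.117],0,1],[[0,0,0.117],0,1],[[0,0,0.06],0,1],[[0,0,0],0,1],[[0,0,0],0,1]])

```text
time: 2.52
tool_pos: [0.4335, 0.2585, 0.1268]
ee_rot: [3.132, -0.007, 1.373]
wrist_force: [0.4, -0.4, -4.9]
width: 0.0242
finger_force: 30.0
```

```bash
python3 - <<'E'
from h import *
plan((.474,.422,.15,155),(.474,.422,.04,155))
E
```

```text
t 2.52 pos [0.4335 0.2585 0.1268] yaw 78.6 q [ 0.43  0.01  1.61 -0.    1.51  0.62] w 0.0242
(0.474, 0.422, 0.15, 155) shift [ 0.1683  0.0075 -0.0232] turn -7.64 (alt -43.6 28.4 ) rows 3.0 q6 -0.41
(0.474, 0.422, 0.04, 155) shift [0.1683 0.0075 0.0868] turn -7.64 (alt -43.6 28.4 ) rows 4.0 q6 -0.41
```

Emit:
carry_out(steps=[[[0.06,0,-0.03],-1,1],[[0.12,0.008,-0.03],-2,1],[[0.172,0.008,-0.03],-3,1],[[0.172,0.008,-0.03],-4,1],[[0.172,0.008,-0.03],-5,1],[[0.172,0.008,-0.03],-6,1],[[0.172,0.008,-0.03],-7,1],[[0.172,0.008,-0.02],-7.6,1],[[0.172,0.008,0.03],-7.6,1],[[0.172,0.008,0.09],-7.6,1]])

```text
time: 3.78
tool_pos: [0.4713, 0.4235, 0.0282]
ee_rot: [-3.141, -0.0, 2.699]
wrist_force: [0.4, -0.0, -5.0]
width: 0.0244
finger_force: 30.0
```

Emit:
carry_out(steps=[[[0,0,0.015],0,1],[[0,0,0.015],0,0.1],[[0,0,0.015],0,-0.1],[[0,0,0.015],0,-0.1],[[0,0,-0.05],0,-0.1],[[0,0,-0.11],0,-0.1],[[0,0,-0.11],0,-0.1]])

```text
time: 4.65
tool_pos: [0.4756, 0.427, 0.1513]
ee_rot: [3.126, 0.008, 2.699]
wrist_force: [0.1, 0.4, 0.4]
width: 0.0516
finger_force: 0.0
```

```bash
python3 - <<'E'
from h import *
s=snap('top'); P=cloud(s)
for o in pinfit(P,s['image'],(.38,.57,.02,.33),.010,.04): print(o)
s=snap('wrist'); save(s,'w2.png')
plan((.438,.1025,.12,75.6),(.438,.1025,.004,75.6))
E
```

```text
(array([0.5306, 0.2539], dtype=float32), -95.7, 0.141, 0.045, 0.024, 0.023, 540, np.float64(0.0))
(array([0.523 , 0.0948], dtype=float32), -101.7, 0.08, 0.043, 0.025, 0.024, 316, np.float64(0.0))
(array([0.4367, 0.1024], dtype=float32), 75.6, 0.11, 0.044, 0.025, 0.024, 443, np.float64(0.0))
t 4.75 pos [0.4726 0.4247 0.1437] yaw 154.6 q [ 0.64  0.29  1.25  0.    1.59 -0.49] w 0.0518
(0.438, 0.1025, 0.12, 75.6) shift [-0.1067 -0.306   0.0237] turn 7.9 (alt -28.1 43.9 ) rows 6.0 q6 0.48
(0.438, 0.1025, 0.004, 75.6) shift [-0.1067 -0.306   0.1397] turn 7.9 (alt -28.1 43.9 ) rows 6.0 q6 0.48
```

View pics/w2.png

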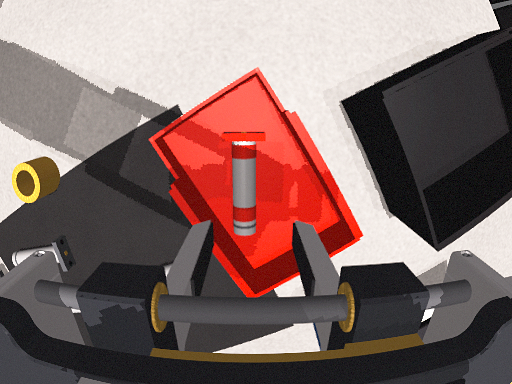

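The red pin lies in the bin (244, 185). Next is the medium pin.

Emit:
carry_out(steps=[[[-0.02,-0.06,0.0],1,-0.3],[[-0.04,-0.12,0.01],2,-0.3],[[-0.06,-0.18,0.02],3,-0.3],[[-0.08,-0.24,0.024],4,-0.3],[[-0.1067,-0.306,0.024],5,-0.3],[[-0.1067,-0.306,0.024],6,-0.3],[[-0.1067,-0.306,0.024],7,-0.3],[[-0.1067,-0.306,0.024],7.9,-0.3],[[-0.1067,-0.306,0.08],7.9,-0.3],[[-0.1067,-0.306,0.14],7.9,-0.3]])

```text
time: 6.0
tool_pos: [0.437, 0.1018, -0.0005]
ee_rot: [3.141, -0.0, 1.32]
wrist_force: [0.2, 2.3, 156.3]
width: 0.0612
finger_force: 99.7
```

Emit:
carry_out(steps=[[[0,0,0],0,-0.3],[[0,0,0],0,1],[[0,0,0],0,1],[[0,0,0],0,1],[[0,0,0],0,1],[[0,0,-0.06],0,1],[[0,0,-0.12],0,1],[[0,0,-0.18],0,1],[[0,0,-0.18],0,1]])

```text
time: 7.12
tool_pos: [0.44, 0.1022, 0.1864]
ee_rot: [3.132, -0.004, 1.32]
wrist_force: [0.4, -0.1, -5.4]
width: 0.0242
finger_force: 30.0
```

```bash
python3 - <<'E'
from h import *
s=snap('wrist'); save(s,'w3.png')
plan((.443,-.247,.18,89.6),(.443,-.247,.068,89.6))
E
```

```text
t 7.17 pos [0.4379 0.1019 0.1826] yaw 75.6 q [ 0.1  -0.14  1.63  0.    1.64  0.35] w 0.0242
(0.443, -0.247, 0.18, 89.6) shift [-0.3368  0.0914  0.0026] turn -1.4 (alt -37.4 34.6 ) rows 6.0 q6 -0.5
(0.443, -0.247, 0.068, 89.6) shift [-0.3368  0.0914  0.1146] turn -1.4 (alt -37.4 34.6 ) rows 6.0 q6 -0.5
```

View pics/w3.png

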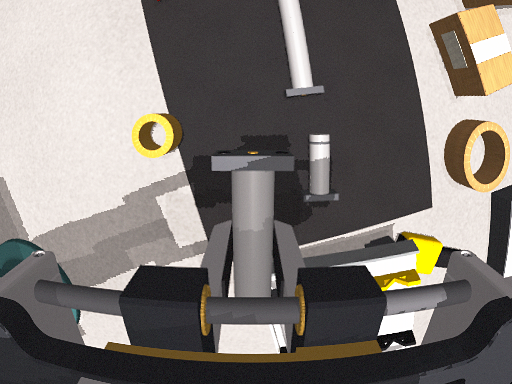

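The medium pin is held (24 mm wide, head at the top of the view). That descent was too fast and tapped the bench with a 156 N reading, which is over the 120 N limit. From here I'll descend in slow stages with more clearance.

Emit:
carry_out(steps=[[[-0.05,0.014,0],-0.4,1],[[-0.11,0.03,0],-0.8,1],[[-0.17,0.046,0],-1.2,1],[[-0.23,0.062,0],-1.4,1],[[-0.29,0.079,0],-1.4,1],[[-0.337,0.0914,0],-1.4,1],[[-0.337,0.0914,0.04],-1.4,1],[[-0.337,0.0914,0.07],-1.4,1],[[-0.337,0.0914,0.08],-1.4,1],[[-0.337,0.0914,0.08],-1.4,1]])

```text
time: 8.43
tool_pos: [0.4409, -0.2462, 0.099]
ee_rot: [-3.138, -0.003, 1.565]
wrist_force: [-0.8, -0.2, -4.4]
width: 0.0245
finger_force: 30.0
```

```bash
python3 - <<'E'
from h import *
s=snap('wrist'); save(s,'w4.png')
plan((.443,-.247,.068,89.6))
s=snap('top'); P=cloud(s); np.savez('top1.npz',**s)
for o in pinfit(P,s['image'],(.38,.57,.02,.33),.010,.04): print(o)
E
```

```text
t 8.47 pos [ 0.442  -0.2469  0.1008] yaw 89.7 q [-0.62  0.04  1.63  0.    1.47 -0.62] w 0.0241
(0.443, -0.247, 0.068, 89.6) shift [-0.0001  0.001   0.0328] turn 0.01 (alt -36.0 36.0 ) rows 1.0 q6 -0.5
(array([0.5308, 0.2538], dtype=float32), -95.7, 0.141, 0.045, 0.024, 0.023, 541, np.float64(0.0))
(array([0.5231, 0.095 ], dtype=float32), -102.0, 0.08, 0.044, 0.023, 0.024, 315, np.float64(0.0))
```

View pics/w4.png

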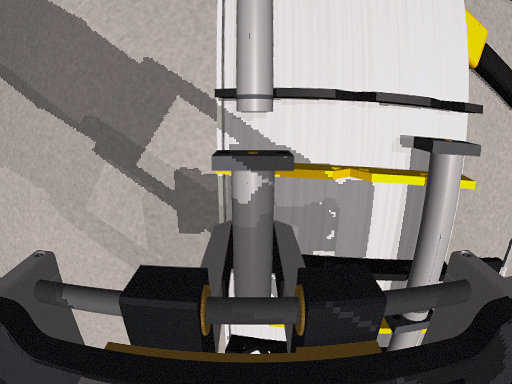

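The head (253, 160) is just outside the yellow rail, and the pin is in line with the seated long pin above it. I'll lower it slowly.

Emit:
carry_out(steps=[[[0,0,0.015],0,1],[[0,0,0.028],0,1],[[0,0,0.034],0,1],[[0,0,0.037],0,1],[[0,0,0.037],0,1],[[0,0,0.037],0,0.1],[[0,0,0.037],0,0],[[0,0,0.037],0,0],[[0,0,-0.01],0,0],[[0,0,-0.06],0,0]])

```text
time: 9.78
tool_pos: [0.4418, -0.247, 0.1622]
ee_rot: [-3.14, -0.001, 1.564]
wrist_force: [0.8, -1.1, 0.6]
width: 0.047
finger_force: 0.0
```

```bash
cat >> h.py <<'E'
def rack(n='scene'):
    s=snap(n); P=cloud(s); I=s['image']; Z=P.copy()
    Z[...,2]=P[...,2]-.06-np.tan(np.radians(12))*(P[...,0]-.5155)
    for o in pinfit(Z,I,(.40,.63,-.45,-.015),.0325,.07): print(n,o)
    return s
E
python3 - <<'E'
from h import *
s=rack(); save(s,'s1.png')
plan((.525,.095,.15,78),(.525,.095,.05,78))
E
```

```text
scene (array([ 0.448 , -0.0983], dtype=float32), 90.0, 0.139, 0.021, 0.047, 0.04, 355, np.float64(0.0))
scene (array([ 0.4471, -0.2477], dtype=float32), 90.6, 0.11, 0.021, 0.046, 0.041, 295, np.float64(0.0))
scene (array([ 0.5128, -0.3623], dtype=float32), 91.5, 0.111, 0.018, 0.046, 0.041, 339, np.float64(0.0))
scene (array([ 0.5797, -0.2919], dtype=float32), 89.9, 0.222, 0.024, 0.043, 0.041, 719, np.float64(0.0))
t 9.82 pos [ 0.4453 -0.2494  0.1711] yaw 89.6 q [-0.62 -0.    1.53  0.    1.6  -0.62] w 0.0471
(0.525, 0.095, 0.15, 78) shift [0.3449 0.0776 0.0211] turn 1.16 (alt -34.8 37.2 ) rows 6.0 q6 0.39
(0.525, 0.095, 0.05, 78) shift [0.3449 0.0776 0.1211] turn 1.16 (alt -34.8 37.2 ) rows 6.0 q6 0.39
```

Emit:
carry_out(steps=[[[-0.04,0.022,0],0,0],[[-0.08,0.045,0],0,0],[[-0.119,0.067,0],0,0],[[-0.119,0.067,0.03],0,0],[[-0.119,0.067,0.05],0,0],[[-0.119,0.067,0.06],0,0],[[-0.119,0.067,0.06],0,0],[[-0.119,0.067,0.06],0,0]])

```text
time: 10.82
tool_pos: [0.5091, -0.3671, 0.1029]
ee_rot: [3.14, 0.001, 1.565]
wrist_force: [0.1, 0.2, 1.1]
width: 0.0469
finger_force: 0.0
```

```bash
python3 - <<'E'
from h import *
s=snap('wrist'); save(s,'w5.png')
plan((.5095,-.366,.0785,89.6))
E
```

```text
t 10.88 pos [ 0.5091 -0.3671  0.1031] yaw 89.6 q [-0.72  0.3   1.33  0.    1.51 -0.71] w 0.0471
(0.5095, -0.366, 0.0785, 89.6) shift [0.0012 0.0004 0.0246] turn 0.0 (alt -36.0 36.0 ) rows 1.0 q6 -0.62
```

View pics/w5.png

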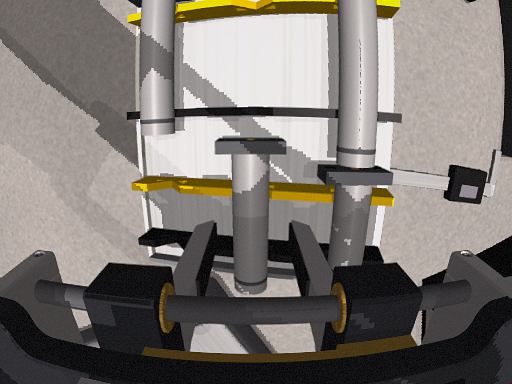

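The medium pin in the short row is centred between the fingers (col 250), and the rails are clear of the pads.

Emit:
carry_out(steps=[[[0.001,0,0.015],0,0],[[0.001,0,0.0245],0,0],[[0.001,0,0.0245],0,0],[[0.001,0,0.0245],0,1],[[0.001,0,0.0245],0,1],[[0.001,0,0.0245],0,1],[[0.001,0,0.0],0,1],[[0.001,0,-0.04],0,1],[[0.001,0,-0.06],0,1],[[0.001,0,-0.06],0,1]])

```text
time: 12.12
tool_pos: [0.5092, -0.3662, 0.1627]
ee_rot: [3.139, 0.002, 1.565]
wrist_force: [0.5, -0.2, -5.0]
width: 0.0238
finger_force: 30.0
```

Emit:
carry_out(steps=[[[0.04,0,0],0,1],[[0.08,0,0],0,1],[[0.116,0,0],0,1],[[0.116,0,0],0,1],[[0.116,0,0.03],0,1],[[0.116,0,0.05],0,1],[[0.116,0,0.06],0,1],[[0.116,0,0.06],0,1]])

```text
time: 13.12
tool_pos: [0.5083, -0.2497, 0.0997]
ee_rot: [-3.139, -0.002, 1.564]
wrist_force: [-0.3, 0.2, -5.1]
width: 0.0246
finger_force: 30.0
```

```bash
python3 - <<'E'
from h import *
s=snap('wrist'); save(s,'w6.png')
plan((.5095,-.251,.0785,89.6))
E
```

```text
t 13.18 pos [ 0.509  -0.2501  0.101 ] yaw 89.6 q [-0.56  0.17  1.49 -0.    1.48 -0.55] w 0.0239
(0.5095, -0.251, 0.0785, 89.6) shift [-0.0009  0.0005  0.0225] turn 0.0 (alt -36.0 36.0 ) rows 1.0 q6 -0.45
```

View pics/w6.png

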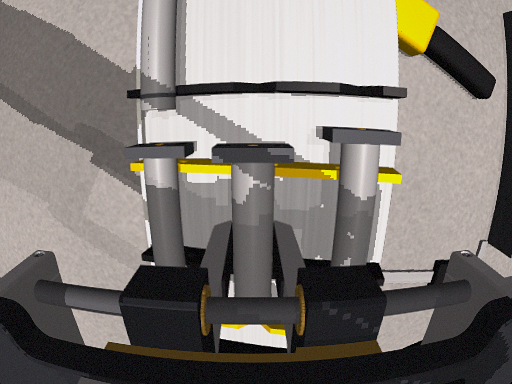

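The pin is held over the middle pair of the medium row, with its head (253, 152) just beyond the yellow rail. I'll lower and release it.

Emit:
carry_out(steps=[[[-0.002,0,0.012],0,1],[[-0.002,0,0.019],0,1],[[-0.002,0,0.021],0,1],[[-0.002,0,0.021],0,1],[[-0.002,0,0.021],0,0.1],[[-0.002,0,0.021],0,0],[[-0.002,0,0.021],0,0],[[-0.002,0,-0.02],0,0],[[-0.002,0,-0.06],0,0],[[-0.002,0,-0.06],0,0]])

```text
time: 14.42
tool_pos: [0.5115, -0.2531, 0.1665]
ee_rot: [3.133, 0.005, 1.565]
wrist_force: [0.3, -0.3, -1.4]
width: 0.047
finger_force: 0.0
```

```bash
python3 - <<'E'
from h import *
s=rack()
plan((.576,-.251,.15,89.6),(.576,-.251,.0925,89.6))
E
```

```text
scene (array([ 0.4477, -0.0982], dtype=float32), 90.3, 0.14, 0.024, 0.044, 0.041, 352, np.float64(0.0))
scene (array([ 0.4472, -0.2246], dtype=float32), 93.1, 0.065, 0.022, 0.047, 0.04, 183, np.float64(0.0))
scene (array([ 0.5141, -0.2477], dtype=float32), 90.4, 0.108, 0.026, 0.048, 0.041, 320, np.float64(0.0))
scene (array([ 0.5794, -0.2921], dtype=float32), 90.0, 0.222, 0.024, 0.046, 0.041, 713, np.float64(0.0))
t 14.47 pos [ 0.5102 -0.2524  0.1637] yaw 89.6 q [-0.56  0.14  1.4   0.    1.6  -0.55] w 0.0468
(0.576, -0.251, 0.15, 89.6) shift [0.0018 0.0658 0.0137] turn 0.0 (alt -36.0 36.0 ) rows 2.0 q6 -0.4
(0.576, -0.251, 0.0925, 89.6) shift [0.0018 0.0658 0.0712] turn 0.0 (alt -36.0 36.0 ) rows 2.0 q6 -0.4
```

Emit:
carry_out(steps=[[[0.001,0.033,0],0,0],[[0.001,0.066,0],0,0],[[0.001,0.066,0],0,0],[[0.001,0.066,0.03],0,0],[[0.001,0.066,0.055],0,0],[[0.001,0.066,0.064],0,0],[[0.001,0.066,0.068],0,0],[[0.001,0.066,0.068],0,0],[[0.001,0.066,0.068],0,1],[[0.001,0.066,0.068],0,1]])

```text
time: 15.72
tool_pos: [0.5756, -0.2514, 0.0945]
ee_rot: [3.14, 0.001, 1.565]
wrist_force: [0.7, 0.1, -0.7]
width: 0.0303
finger_force: 0.0
```

Emit:
carry_out(steps=[[[0,0,0],0,1],[[0,0,-0.02],0,1],[[0,0,-0.05],0,1],[[0,0,-0.07],0,1],[[0,0,-0.07],0,1],[[0.05,0,-0.07],0,1],[[0.1,0,-0.07],0,1],[[0.153,0,-0.07],0,1],[[0.153,0,-0.07],0,1],[[0.153,0,-0.07],0,1]])

```text
time: 16.98
tool_pos: [0.5753, -0.0981, 0.1614]
ee_rot: [-3.138, 0.0, 1.565]
wrist_force: [-0.1, -0.3, -5.3]
width: 0.0244
finger_force: 30.0
```

```bash
python3 - <<'E'
from h import *
s=snap('wrist'); save(s,'w7.png')
plan((.5765,-.098,.0925,89.6))
E
```

```text
t 17.02 pos [ 0.5755 -0.0987  0.1618] yaw 89.6 q [-0.27  0.18  1.36 -0.    1.61 -0.26] w 0.0242
(0.5765, -0.098, 0.0925, 89.6) shift [0.0007 0.001  0.0693] turn 0.0 (alt -36.0 36.0 ) rows 2.0 q6 -0.16
```

View pics/w7.png

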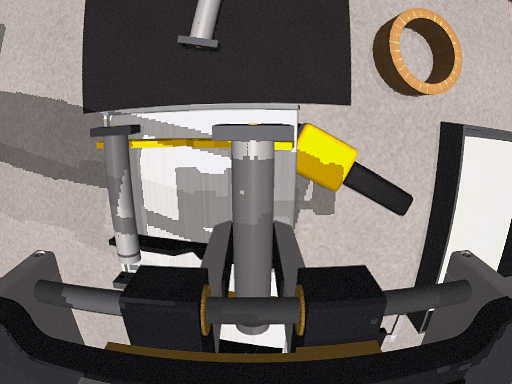

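The long pin is level and in line, with its head (253, 132) level with the seated long pin's head (115, 131). I'll lower it.

Emit:
carry_out(steps=[[[0.001,0.001,0.03],0,1],[[0.001,0.001,0.052],0,1],[[0.001,0.001,0.062],0,1],[[0.001,0.001,0.066],0,1],[[0.001,0.001,0.066],0,1],[[0.001,0.001,0.066],0,0.1],[[0.001,0.001,0.066],0,0],[[0.001,0.001,0.066],0,0],[[0.001,0.001,0.03],0,0],[[0.001,0.001,0.0],0,0]])

```text
time: 18.27
tool_pos: [0.5775, -0.0971, 0.1652]
ee_rot: [3.14, 0.0, 1.565]
wrist_force: [0.3, -1.7, 0.4]
width: 0.0467
finger_force: 0.0
```

```bash
python3 - <<'E'
from h import *
s=rack()
s=snap('top'); P=cloud(s)
for o in pinfit(P,s['image'],(.36,.6,.02,.33),.010,.04): print(o)
plan((.525,.095,.16,78),(.525,.095,.03,78))
E
```

```text
scene (array([ 0.4477, -0.0515], dtype=float32), 95.5, 0.048, 0.022, 0.046, 0.04, 132, np.float64(0.0))
scene (array([ 0.4463, -0.2477], dtype=float32), 91.1, 0.11, 0.022, 0.046, 0.041, 289, np.float64(0.0))
scene (array([ 0.4467, -0.1564], dtype=float32), -86.1, 0.025, 0.017, 0.023, 0.04, 61, np.float64(0.0))
scene (array([ 0.5131, -0.2477], dtype=float32), 91.1, 0.11, 0.021, 0.047, 0.041, 313, np.float64(0.0))
scene (array([ 0.5811, -0.0973], dtype=float32), 90.1, 0.139, 0.023, 0.046, 0.041, 401, np.float64(0.0))
scene (array([ 0.5785, -0.3626], dtype=float32), 91.4, 0.08, 0.025, 0.045, 0.041, 271, np.float64(0.0))
(array([0.5308, 0.2536], dtype=float32), -95.7, 0.141, 0.044, 0.024, 0.024, 540, np.float64(0.0))
(array([0.5231, 0.0949], dtype=float32), -102.1, 0.08, 0.044, 0.025, 0.024, 319, np.float64(0.0))
t 18.38 pos [ 0.5798 -0.0977  0.1688] yaw 89.7 q [-0.26  0.17  1.35  0.    1.61 -0.26] w 0.047
(0.525, 0.095, 0.16, 78) shift [ 0.1924 -0.056   0.0088] turn 1.17 (alt -34.8 37.2 ) rows 4.0 q6 0.39
(0.525, 0.095, 0.03, 78) shift [ 0.1924 -0.056   0.1388] turn 1.17 (alt -34.8 37.2 ) rows 4.0 q6 0.39
```

Emit:
carry_out(steps=[[[0.06,-0.015,0],0.4,-0.3],[[0.12,-0.03,0],0.8,-0.3],[[0.17,-0.045,0],1.17,-0.3],[[0.192,-0.053,0],1.17,-0.3],[[0.192,-0.053,0.03],1.17,-0.3],[[0.192,-0.053,0.07],1.17,-0.3],[[0.192,-0.053,0.1],1.17,-0.3],[[0.192,-0.053,0.12],1.17,-0.3],[[0.192,-0.053,0.12],1.17,-0.3],[[0.192,-0.053,0.12],1.17,-0.3]])

```text
time: 19.62
tool_pos: [0.5257, 0.0952, 0.0439]
ee_rot: [3.141, -0.0, 1.36]
wrist_force: [0.9, -0.4, 0.8]
width: 0.0613
finger_force: 0.0
```

```bash
python3 - <<'E'
from h import *
s=snap('wrist'); save(s,'w8.png')
plan((.525,.095,.006,78))
E
```

```text
t 19.68 pos [0.5261 0.0953 0.0445] yaw 77.9 q [0.07 0.14 1.64 0.   1.36 0.28] w 0.0607
(0.525, 0.095, 0.006, 78) shift [-0.0005 -0.001   0.0385] turn -0.01 (alt -36.0 36.0 ) rows 1.0 q6 0.39
```

View pics/w8.png

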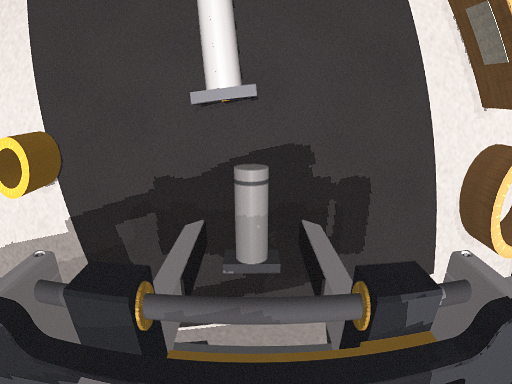

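The short pin is centred between the fingers (col 252), with its head toward the bottom of the view.

Emit:
carry_out(steps=[[[0,-0.001,0.015],0,-0.3],[[0,-0.001,0.027],0,-0.3],[[0,-0.001,0.034],0,-0.3],[[0,-0.001,0.037],0,-0.3],[[0,-0.001,0.037],0,1],[[0,-0.001,0.037],0,1],[[0,-0.001,0.037],0,1],[[0,-0.001,0.037],0,1],[[0,-0.001,0.037],0,1],[[0,-0.001,0.02],0,1]])

```text
time: 20.92
tool_pos: [0.5221, 0.0953, 0.0217]
ee_rot: [-3.136, 0.001, 1.36]
wrist_force: [-0.2, -0.8, -3.5]
width: 0.0243
finger_force: 30.0
```

Emit:
carry_out(steps=[[[0,0,-0.03],0,1],[[0,0,-0.09],0,1],[[0,0,-0.14],0.5,1],[[0,0,-0.14],1.5,1],[[0,0,-0.14],2.5,1],[[0,0,-0.14],3.5,1],[[0,0,-0.14],4.5,1],[[0,0,-0.14],5.5,1],[[0,0,-0.14],5.5,1]])

```text
time: 22.05
tool_pos: [0.524, 0.0954, 0.1637]
ee_rot: [-3.141, 0.0, 0.402]
wrist_force: [-0.9, -0.9, -3.2]
width: 0.0242
finger_force: 30.0
```

```bash
python3 - <<'E'
from h import *
snap('top');plan((.442,-.365,.165,-90.4))
E
```

```text
t 22.1 pos [0.5241 0.0954 0.1636] yaw 23.1 q [0.07 0.06 1.48 0.   1.6  1.24] w 0.024
(0.442, -0.365, 0.165, -90.4) shift [-0.2562  0.3912 -0.0014] turn 11.35 (alt -24.6 47.4 ) rows 8.0 q6 2.46
```

Emit:
carry_out(steps=[[[-0.03,0.045,0],1.05,1],[[-0.06,0.09,0],2.1,1],[[-0.09,0.137,0],3.15,1],[[-0.12,0.183,0],4.2,1],[[-0.15,0.229,0],5.25,1],[[-0.18,0.275,0],6.3,1],[[-0.21,0.321,0],7.35,1],[[-0.24,0.366,0],8.4,1],[[-0.256,0.391,0],9.45,1],[[-0.256,0.391,0],10.4,1]])

```text
time: 23.35
tool_pos: [0.4399, -0.3669, 0.163]
ee_rot: [3.141, 0.0, -1.421]
wrist_force: [0.3, 1.0, -2.8]
width: 0.0242
finger_force: 30.0
```

```bash
python3 - <<'E'
from h import *
snap('top');plan((.442,-.365,.1,-90.4),(.442,-.365,.068,-90.4))
E
```

```text
t 23.4 pos [ 0.4402 -0.3657  0.1631] yaw -81.6 q [-0.79  0.15  1.39  0.    1.61  2.2 ] w 0.0243
(0.442, -0.365, 0.1, -90.4) shift [-0.0004 -0.0018  0.0631] turn 0.88 (alt -35.1 36.9 ) rows 2.0 q6 2.46
(0.442, -0.365, 0.068, -90.4) shift [-0.0004 -0.0018  0.0951] turn 0.88 (alt -35.1 36.9 ) rows 2.0 q6 2.46
```

Emit:
carry_out(steps=[[[0,-0.002,0.01],0.88,1],[[0,-0.002,0.04],0.88,1],[[0,-0.002,0.06],0.88,1],[[0,-0.002,0.068],0.88,1],[[0,-0.002,0.068],0.88,1]])

```text
time: 24.02
tool_pos: [0.4429, -0.3638, 0.0952]
ee_rot: [3.141, 0.001, -1.566]
wrist_force: [0.6, -0.4, -3.0]
width: 0.024
finger_force: 30.0
```

```bash
python3 - <<'E'
from h import *
s=snap('wrist'); save(s,'w9.png')
plan((.442,-.365,.068,-90.4))
E
```

```text
t 24.07 pos [ 0.4434 -0.3643  0.0962] yaw -89.8 q [-0.79  0.18  1.48  0.    1.48  2.35] w 0.0242
(0.442, -0.365, 0.068, -90.4) shift [0.0007 0.0014 0.0282] turn 0.06 (alt -35.9 36.1 ) rows 1.0 q6 2.46
```

View pics/w9.png

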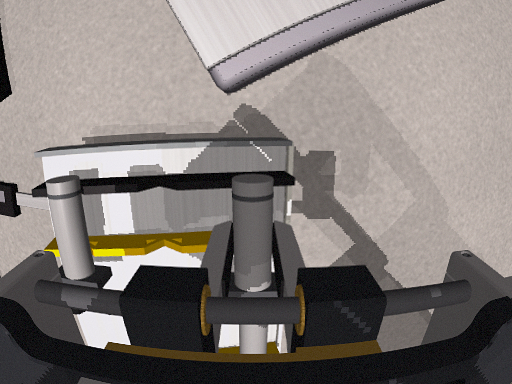

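The tail (252, 180) is level with the seated short pin's tail (65, 183), so I'll lower it.

Emit:
carry_out(steps=[[[0.001,0.001,0.012],0.06,1],[[0.001,0.001,0.021],0.06,1],[[0.001,0.001,0.025],0.06,1],[[0.001,0.001,0.026],0.06,1],[[0.001,0.001,0.026],0.06,0.1],[[0.001,0.001,0.026],0.06,0],[[0.001,0.001,0.026],0.06,0],[[0.001,0.001,0.0],0.06,0],[[0.001,0.001,-0.04],0.06,0],[[0.001,0.001,-0.065],0.06,0]])

```text
time: 25.32
tool_pos: [0.4428, -0.3658, 0.1632]
ee_rot: [-3.139, -0.003, -1.579]
wrist_force: [-0.7, -0.8, 0.4]
width: 0.0473
finger_force: 0.0
```

```bash
python3 - <<'E'
from h import *
s=rack()
s=snap('top'); P=cloud(s)
for o in pinfit(P,s['image'],(.36,.6,.02,.33),.010,.04): print(o)
plan((.532,.2535,.165,84),(.532,.2535,.165,-26))
E
```

```text
scene (array([ 0.4478, -0.0987], dtype=float32), 90.0, 0.139, 0.025, 0.046, 0.04, 358, np.float64(0.0))
scene (array([ 0.4474, -0.2475], dtype=float32), 90.5, 0.11, 0.026, 0.044, 0.041, 295, np.float64(0.0))
scene (array([ 0.4456, -0.3639], dtype=float32), 91.5, 0.083, 0.02, 0.051, 0.041, 228, np.float64(0.0))
scene (array([ 0.5136, -0.2478], dtype=float32), 90.7, 0.11, 0.021, 0.046, 0.041, 327, np.float64(0.0))
scene (array([ 0.5809, -0.0971], dtype=float32), 90.3, 0.139, 0.024, 0.048, 0.041, 417, np.float64(0.0))
scene (array([ 0.5784, -0.3629], dtype=float32), 91.4, 0.081, 0.026, 0.045, 0.041, 275, np.float64(0.0))
(array([0.5306, 0.2542], dtype=float32), -95.7, 0.142, 0.044, 0.024, 0.023, 541, np.float64(0.0))
t 25.43 pos [ 0.4438 -0.3668  0.1649] yaw -90.5 q [-0.79  0.15  1.38  0.    1.6   2.36] w 0.0469
(0.532, 0.2535, 0.165, 84) shift [-6.21e-01 -8.33e-02 -1.00e-04] turn -17.45 (alt -53.4 18.6 ) rows 11.0 q6 0.55
(0.532, 0.2535, 0.165, -26) shift [-6.21e-01 -8.33e-02 -1.00e-04] turn -6.45 (alt -42.4 29.6 ) rows 11.0 q6 2.47
```

The short pin is seated. The long pin's head points the wrong way and the wrist range is limited, so I'll turn it partway, set it down and regrasp.

Emit:
carry_out(steps=[[[-0.06,-0.008,0],-1.05,0],[[-0.12,-0.016,0],-2.1,0],[[-0.18,-0.024,0],-3.15,0],[[-0.24,-0.032,0],-4.2,0],[[-0.3,-0.04,0],-5.25,0],[[-0.36,-0.048,0],-6.3,0],[[-0.42,-0.056,0],-7.35,0],[[-0.48,-0.064,0],-8.4,0],[[-0.54,-0.072,0],-9.45,0],[[-0.6,-0.08,0],-10.5,0]])

```text
time: 26.68
tool_pos: [0.5263, 0.2361, 0.1589]
ee_rot: [3.141, 0.001, 0.26]
wrist_force: [0.7, -0.4, 0.5]
width: 0.0469
finger_force: 0.0
```

```bash
python3 - <<'E'
from h import *
snap('top');plan((.532,.254,.165,84),(.532,.254,.05,84))
E
```

```text
t 26.73 pos [0.526  0.2436 0.1582] yaw 15.5 q [0.33 0.17 1.38 0.01 1.6  1.63] w 0.0468
(0.532, 0.254, 0.165, 84) shift [ 0.0086 -0.0084 -0.0068] turn -6.85 (alt -42.8 29.2 ) rows 1.0 q6 0.55
(0.532, 0.254, 0.05, 84) shift [ 0.0086 -0.0084  0.1082] turn -6.85 (alt -42.8 29.2 ) rows 2.0 q6 0.55
```

Emit:
carry_out(steps=[[[0.01,-0.008,0],-1,-0.3],[[0.01,-0.008,0],-2,-0.3],[[0.01,-0.008,0],-3,-0.3],[[0.01,-0.008,0],-4,-0.3],[[0.01,-0.008,0],-5,-0.3],[[0.01,-0.008,0.03],-6,-0.3],[[0.01,-0.008,0.07],-6.9,-0.3],[[0.01,-0.008,0.1],-6.9,-0.3],[[0.01,-0.008,0.11],-6.9,-0.3],[[0.01,-0.008,0.11],-6.9,-0.3]])

```text
time: 27.98
tool_pos: [0.5339, 0.2442, 0.0496]
ee_rot: [-3.14, 0.001, 1.458]
wrist_force: [0.8, -0.2, -0.3]
width: 0.0611
finger_force: 0.0
```

```bash
python3 - <<'E'
from h import *
s=snap('wrist'); save(s,'w10.png');plan((.532,.254,.007,84))
E
```

```text
t 28.02 pos [0.5349 0.2445 0.051 ] yaw 83.5 q [0.33 0.25 1.5  0.   1.39 0.45] w 0.0612
(0.532, 0.254, 0.007, 84) shift [ 0.0091 -0.0039  0.044 ] turn -0.05 (alt -36.0 36.0 ) rows 1.0 q6 0.55
```

View pics/w10.png

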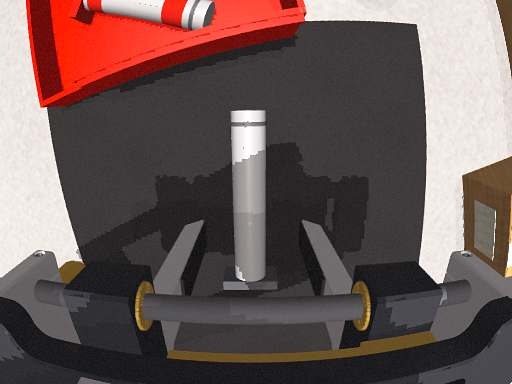

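The long pin is centred between the fingers (col 249), head toward the bottom. I'll grasp and lift it.

Emit:
carry_out(steps=[[[0.009,-0.003,0.015],0,-0.3],[[0.009,-0.003,0.03],0,-0.3],[[0.009,-0.003,0.039],0,-0.3],[[0.009,-0.003,0.042],0,-0.3],[[0.009,-0.003,0.042],0,1],[[0.009,-0.003,0.042],0,1],[[0.009,-0.003,0.042],0,1],[[0.009,-0.003,0.042],0,1],[[0.009,-0.003,0.03],0,1],[[0.009,-0.003,0.0],0,1]])

```text
time: 29.28
tool_pos: [0.5296, 0.2527, 0.0474]
ee_rot: [-3.134, 0.004, 1.458]
wrist_force: [1.0, -0.2, -6.6]
width: 0.024
finger_force: 30.0
```

Emit:
carry_out(steps=[[[-0.02,-0.02,0],1,1],[[-0.04,-0.04,0],2,1],[[-0.05,-0.05,0],3,1],[[-0.05,-0.05,0],4,1],[[-0.05,-0.05,0.01],4,1],[[-0.05,-0.05,0.025],4,1],[[-0.05,-0.05,0.025],4,1]])

```text
time: 30.15
tool_pos: [0.475, 0.209, 0.0225]
ee_rot: [-3.139, 0.006, 0.761]
wrist_force: [-0.0, 0.4, -6.8]
width: 0.0243
finger_force: 30.0
```

```bash
python3 - <<'E'
from h import *
print(robot.get_obs()['finger_force']); snap('top'); plan((.48,.2,.009,44))
E
```

```text
29.984127581119537
t 30.2 pos [0.4759 0.2094 0.0237] yaw 43.6 q [0.31 0.13 1.69 0.   1.32 1.11] w 0.024
(0.48, 0.2, 0.009, 44) shift [-0.0035  0.0096  0.0147] turn -0.04 (alt -36.0 36.0 ) rows 1.0 q6 1.2
```

Emit:
carry_out(steps=[[[0,0,0.008],0,1],[[0,0,0.013],0,1],[[0,0,0.0135],0,1],[[0,0,0.0135],0,0.1],[[0,0,0.0135],0,-0.2],[[0,0,0.0135],0,-0.3],[[0,0,-0.03],0,-0.3],[[0,0,-0.08],0,-0.3],[[0,0,-0.1],-0.5,-0.3],[[0,0,-0.1],-1.5,-0.3]])

```text
time: 31.45
tool_pos: [0.4793, 0.2103, 0.1294]
ee_rot: [3.137, -0.006, 1.027]
wrist_force: [-0.5, -0.0, -0.9]
width: 0.061
finger_force: 0.0
```

Emit:
carry_out(steps=[[[0,0,0],-1,-0.3],[[0,0,0],-2,-0.3],[[0,0,0],-3,-0.3],[[0,0,0],-4,-0.3],[[0,0,0],-5,-0.3],[[0,0,0],-6,-0.3],[[0,0,0],-7,-0.3],[[0,0,0],-8,-0.3],[[0,0,0],-9,-0.3],[[0,0,0],-10,-0.3]])

```text
time: 32.7
tool_pos: [0.4775, 0.2098, 0.1262]
ee_rot: [3.141, 0.001, 2.773]
wrist_force: [-0.4, -0.9, 0.0]
width: 0.0613
finger_force: 0.0
```

Emit:
carry_out(steps=[[[0,0,0],-1,-0.3],[[0,0,0],-2,-0.3],[[0,0,0],-3,-0.3],[[0,0,0],-4,-0.3],[[0,0,0],-5,-0.3],[[0,0,0.02],-6,-0.3],[[0,0,0.05],-6.5,-0.3],[[0,0,0.07],-6.5,-0.3],[[0,0,0.07],-6.5,-0.3]])

```text
time: 33.83
tool_pos: [0.4761, 0.2093, 0.0542]
ee_rot: [3.14, -0.003, -2.382]
wrist_force: [-0.5, -0.4, 0.5]
width: 0.061
finger_force: 0.0
```

```bash
python3 - <<'E'
from h import *
s=snap('wrist'); save(s,'w11.png')
s=snap('top'); P=cloud(s)
for o in pinfit(P,s['image'],(.36,.6,.02,.33),.010,.04): print(o)
plan((.475,.209,.008,-136.4))
E
```

```text
(array([0.4458, 0.1699], dtype=float32), -144.8, 0.043, 0.03, 0.006, 0.024, 99, np.float64(0.0))
t 33.92 pos [0.4778 0.2099 0.0565] yaw -136.5 q [ 0.31  0.1   1.66  0.    1.38 -2.03] w 0.0607
(0.475, 0.209, 0.008, -136.4) shift [0.0026 0.0013 0.0485] turn -0.01 (alt -36.0 36.0 ) rows 1.0 q6 4.37
```

View pics/w11.png

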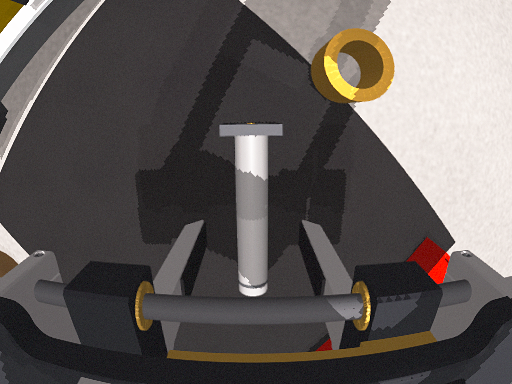

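The pin is aligned with its head now at the top (251, 130). I'll grasp it again.

Emit:
carry_out(steps=[[[0,0,0.02],0,-0.3],[[0,0,0.035],0,-0.3],[[0,0,0.043],0,-0.3],[[0,0,0.046],0,-0.3],[[0,0,0.046],0,1],[[0,0,0.046],0,1],[[0,0,0.046],0,1],[[0,0,0.046],0,1],[[0,0,0.03],0,1],[[0,0,-0.02],0,1]])

```text
time: 35.17
tool_pos: [0.4731, 0.2083, 0.0717]
ee_rot: [3.136, -0.011, -2.382]
wrist_force: [0.1, 0.0, -6.9]
width: 0.0241
finger_force: 30.0
```

Emit:
carry_out(steps=[[[0,0,-0.04],1,1],[[0,0,-0.085],2,1],[[0,0,-0.085],3,1],[[0,0,-0.085],4,1],[[0,0,-0.085],5,1],[[0,0,-0.085],6,1],[[0,0,-0.085],7,1],[[0,0,-0.085],8,1],[[0,0,-0.085],9,1],[[0,0,-0.085],9,1]])

```text
time: 36.42
tool_pos: [0.4765, 0.2093, 0.1598]
ee_rot: [-3.14, -0.001, 2.333]
wrist_force: [0.2, 0.6, -6.8]
width: 0.0238
finger_force: 30.0
```

```bash
python3 - <<'E'
from h import *
s=snap('top'); plan((.51,-.098,.165,89.6))
E
```

```text
t 36.48 pos [0.4766 0.2094 0.16  ] yaw 133.7 q [ 0.31  0.04  1.51 -0.    1.59 -0.46] w 0.0243
(0.51, -0.098, 0.165, 89.6) shift [-0.2453 -0.1883 -0.005 ] turn 4.41 (alt -31.6 40.4 ) rows 5.0 q6 -0.18
```

Emit:
carry_out(steps=[[[-0.045,-0.035,0],1,1],[[-0.09,-0.07,0],2,1],[[-0.135,-0.105,0],3,1],[[-0.18,-0.14,0],4,1],[[-0.225,-0.172,0],4.41,1],[[-0.245,-0.188,0],4.41,1],[[-0.245,-0.188,0.02],4.41,1],[[-0.245,-0.188,0.045],4.41,1],[[-0.245,-0.188,0.052],4.41,1],[[-0.245,-0.188,0.052],4.41,1]])

```text
time: 37.72
tool_pos: [0.5093, -0.0973, 0.1081]
ee_rot: [-3.14, -0.0, 1.562]
wrist_force: [-0.4, -0.7, -6.5]
width: 0.0238
finger_force: 30.0
```

```bash
python3 - <<'E'
from h import *
s=snap('wrist'); save(s,'w12.png'); plan((.51,-.098,.083,89.6))
E
```

```text
t 37.77 pos [ 0.51   -0.0974  0.1091] yaw 89.5 q [-0.3   0.06  1.59  0.    1.49 -0.29] w 0.0242
(0.51, -0.098, 0.083, 89.6) shift [-0.0006 -0.      0.0261] turn -0.01 (alt -36.0 36.0 ) rows 1.0 q6 -0.18
```

View pics/w12.png

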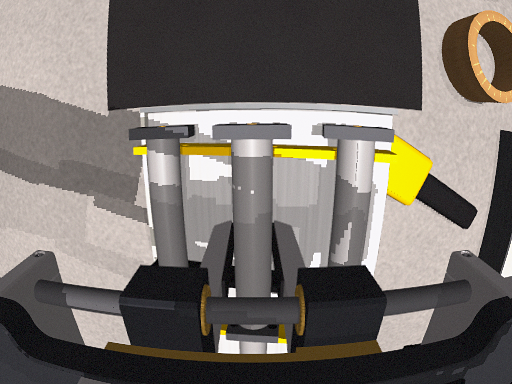

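The heads are aligned across the row (row 131), so I'll lower the last pin.

Emit:
carry_out(steps=[[[0,0,0.01],0,1],[[0,0,0.017],0,1],[[0,0,0.021],0,1],[[0,0,0.021],0,1],[[0,0,0.021],0,0.1],[[0,0,0.021],0,0],[[0,0,0.021],0,0],[[0,0,0.0],0,0],[[0,0,-0.04],0,0],[[0,0,-0.07],0,0]])

```text
time: 39.02
tool_pos: [0.5103, -0.0976, 0.1808]
ee_rot: [3.139, 0.001, 1.561]
wrist_force: [0.7, 0.6, 0.1]
width: 0.0474
finger_force: 0.0
```

Emit:
carry_out(steps=[[[0,0,-0.02],0,0],[[0.02,-0.06,-0.04],0,0],[[0.04,-0.12,-0.04],0,0],[[0.08,-0.18,-0.04],0,0],[[0.1,-0.2,-0.04],0,0],[[0.1,-0.2,-0.04],0,0],[[0.1,-0.2,-0.04],0,0]])

```text
time: 39.9
tool_pos: [0.3113, 0.0043, 0.219]
ee_rot: [3.14, 0.001, 1.561]
wrist_force: [-0.1, 0.2, -0.2]
width: 0.0469
finger_force: 0.0
```

```bash
python3 - <<'E'
from h import *
s=rack(); cv2.imwrite('pics/fin.png',cv2.resize(cv2.cvtColor(s['image'],cv2.COLOR_RGB2BGR),(800,600)))
s=snap('top'); P=cloud(s)
for o in pinfit(P,s['image'],(.36,.6,.02,.33),.010,.04): print(o)
E
```

```text
scene (array([ 0.4486, -0.0986], dtype=float32), 90.1, 0.139, 0.026, 0.049, 0.04, 364, np.float64(0.0))
scene (array([ 0.4472, -0.2477], dtype=float32), 91.0, 0.11, 0.026, 0.046, 0.04, 299, np.float64(0.0))
scene (array([ 0.4456, -0.3631], dtype=float32), 91.1, 0.081, 0.024, 0.048, 0.041, 233, np.float64(0.0))
scene (array([ 0.5145, -0.0976], dtype=float32), 89.9, 0.14, 0.019, 0.044, 0.041, 380, np.float64(0.0))
scene (array([ 0.514 , -0.2481], dtype=float32), 90.5, 0.11, 0.022, 0.048, 0.04, 322, np.float64(0.0))
scene (array([ 0.5804, -0.0972], dtype=float32), 89.7, 0.139, 0.024, 0.049, 0.04, 422, np.float64(0.0))
scene (array([ 0.579 , -0.3631], dtype=float32), 90.9, 0.08, 0.024, 0.047, 0.041, 276, np.float64(0.0))
```

View pics/fin.png

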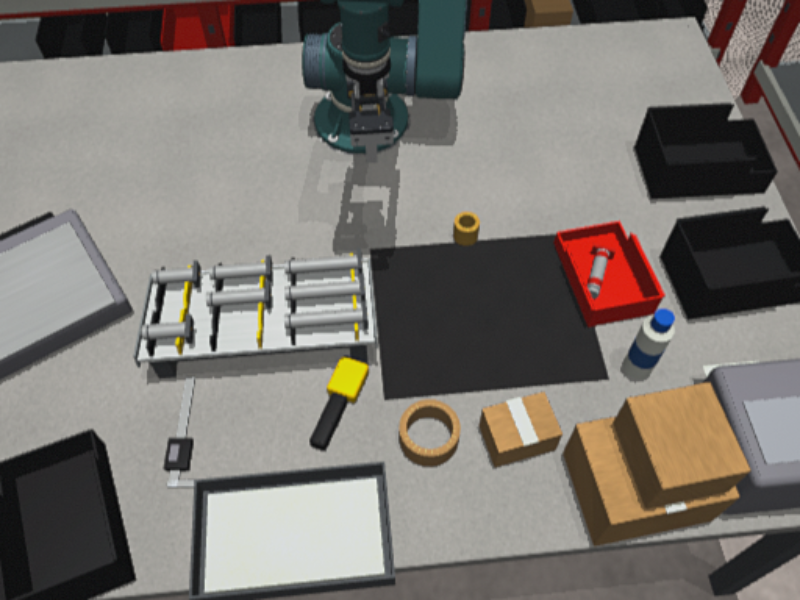

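The final view shows all seven plain pins seated in the rack (140–370, 260–350), the red pin in the bin (600, 270), and the bystanders where they were. I'm handing the job in.

```bash
python3 -c "
from bench import robot
print(robot.close_job())"
```

```text
the job is handed in; nothing more can be done
None
```

All seven plain pins are seated in their own rows, the red pin is in the bin and nothing else was moved, but the run may be judged failed: one descent tapped the bench with a 156 N wrist-force reading (limit 120 N), and the hand-in gave no verdict.

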